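# Tighten the die set's recessed hold-down bolt with the T-handle socket wrench

## Task

The hex-headed hold-down bolt down in the round counterbore of the die set is only finger tight. Take the T-handle socket wrench out of the cup of the tool stand, work its socket fully down over the bolt head (turn it a little at a time under light pressure until you feel it drop home), tighten the bolt clockwise until it comes up against its stop, then lift the wrench off and stand it back in the cup. Do not shift or knock over anything else on the bench.

Things in the scene. Friction and masses are not known exactly. Their poses are not given: they have to be found in the camera images.
- wrench: loose steel T-handle socket wrench, 190 mm tall, 0.6 to 0.9 kg, upright in the tool stand's cup. Origin: centre of the socket's mouth (lower end); z up the shank, x along the T bar. Socket: 44 mm outside diameter, 45 mm long; hexagonal bore 32.5 mm across flats, 24 mm deep, two of its corners on the x axis, 2 mm lead-in chamfer. Shank 23 mm diameter
- wrench_head (a point): centre of the square head at the top of the wrench, 28 x 28 x 30 mm tall, 175 mm above the socket's mouth. The T bar (14 mm diameter, 150 mm long) passes through it along the wrench's x at this height; its two bare faces, +y and -y, 28 mm apart, can be gripped from above
- die_set: fixed die set. Origin on the bench under the centre of its dark bolster plate, 240 (x) x 300 (y) mm, z up. Bright steel shoe on it, 190 x 250 mm, top 65 mm above the bench. On the shoe: die block in the middle (107 mm high with its ring nest), two guide posts at +x (120 mm, the highest), a tight strap clamp at the -y end (leave it), the round counterbore with the hold-down bolt at the +y end
- counterbore (a point): centre of the counterbore's mouth, level with the shoe's top, 65 mm above the bench (at x -15, y +85 mm in the die set's frame). Counterbore 52 mm diameter, 30 mm deep; the hex head's top is 9 mm below this point
- bolt_seat (a point): on the bolt's axis at the top of its washer, 27 mm below the counterbore's mouth. The hex head, 30 mm across flats, (lightly oiled) stands 18 mm up from here, upper edge chamfered 2.5 mm. Its flats lie differently every time, not given. Home, the socket's mouth rests here; unmatched, it rides about 14 mm higher. It drops within about 9 degrees of a match, every 60 degrees; if it bites part-way, lift and turn a little
- bolt (a joint): turning of the hold-down bolt, rad: grows as it is tightened, clockwise seen from above. Starts finger tight at 0 to 0.2; the stop, fully tight, is at 1.0. It turns stiffly (about 0.35 N m all the way) and stays where it is left. The value says nothing about how the head's flats lie
- tool_stand: fixed tool stand: green base plate 100 x 160 x 8 mm with the wrench's round steel cup and, 78 mm to the +y side of it, a wooden block with hex keys (top 112 mm above the bench). Origin on the bench under the centre of the cup, z up
- cup_floor (a point): centre of the cup's floor, 12 mm above the bench, where the socket's mouth rests when the wrench is in the cup. Cup: 53 mm inside diameter, rim 58 mm above this point
- sleeve_on_die: loose turned brass sleeve, 40 mm across its foot flange, 30 mm above, 52 mm tall (top 117 mm above the bench), standing on the die set's shoe; origin at the centre of its foot; a bystander
- sleeve_tall: loose turned brass sleeve like the other but 75 mm tall, standing on the bench beyond the work; origin at the centre of its foot; a bystander
- oil_bottle: white plastic oil bottle with a black cap, 56 mm diameter, 150 mm tall, standing; origin at the centre of its foot; a bystander
- hammer: hand hammer lying on the bench beyond the work; a bystander
- spanner: open-ended spanner lying flat on the bench beyond the work; a bystander (it does not fit the recessed bolt)
- parallel: ground steel bar (parallel), 150 x 32 x 40 mm, lying on the bench; origin under its centre; a bystander
- sleeve_tray: open dark steel tray, 140 x 180 x 50 mm, at the right-hand side; origin under its centre; a bystander
There are look-alikes about, which are no part of the job. Of the things that look like the tool_stand, take the one that is farthest from the robot's base at the start.

How it is judged:
By the outcome, as a careful person would: the job done as asked, in the order asked, and still so for the second after the job is handed in, with the robot touching nothing.
It also fails if it takes over 61 s, if anything falls off the work surface, if the arm or the gripper's body presses on something with over 40 N, if the wrist force passes 120 N, or if a joint passes its speed limit or range.

## Robot

A 7-joint arm with a two-finger parallel gripper is mounted at the origin on the work surface. World frame = base frame: x ahead of the robot, y to its left, z up, the work surface at z = 0. Lengths are in m, angles in rad, forces in N, time in s.
With the tool pointing down it reaches from about 0.4 to 0.85 m from the base axis. Payload 10.4 kg.
Tool frame: the origin (TCP) lies at the very end of the fingers, on their centre line; the grasp point (between the pads) lies 19 mm behind it; z points along the fingers, y is the line along which they close (so a half turn about z gives the same grasp; the last joint's range is limited). The gripper opens to 85 mm and grips with 20 to 120 N. Pads are 22 mm wide; open, the fingers measure 114 mm over their backs; the gripper's body (76 mm by 85 mm) begins 54 mm behind the grasp point. The pads swing forward as they close: fully open they stand 13 mm farther back than shut.
Start: joints at [1.09, 0.332, -0.065, 1.46, 0.022, 1.35, -0.088], TCP at [0.276, -0.561, 0.198] pointing down, gripper open.
Joint ranges: [-2.6, 2.6], [-0.5, 2.12], [-1.47, 1.34], [0.16, 2.42], [-1.27, 4.41], [0.06, 2.06], [-2.6, 2.6]. Speed limits (rad/s): [2.22, 2.22, 2.79, 2.79, 3.14, 3.14, 3.14].

## Interface

Orientations are given as a unit quaternion [x, y, z, w].
In Python, from workcell import * gives the robot as it stands.
- The arm moves only by the tool step_arm, never from a script. Its argument "commands" is one flat list of numbers, 7 for each row, row after row: the finger opening in mm, from 0 to 85.4, then the shift along the world's x, y, z as a fraction of full scale, then the turn, a rotation vector about the world's x, y, z as a fraction of full scale. A call has exactly 10 rows; each row is the pose to reach, as a shift and turn from the pose commanded when the call began, turning the shorter way round; what a row does not reach only later rows make up. Full scale, the value 1, is 0.6 m for a shift and pi rad for a turn. A row lasts 1/8 s, in which the tool goes at most 62.5 mm and 10.7 degrees, less where a joint would pass 70% of its speed; a pose out of reach is approached as far as the arm can. A call with a number of a shift or a turn outside -1 to 1 is refused whole. A call with a gripper value outside its range is refused whole. The fingers move at their own pace and stop on an object; "squeeze" is the grip in N (left out, the last holds). Time passes only in rows, so rows that repeat a pose let the fingers close, or fill a call up. It gives the time, the measured TCP pose, the force, the opening and the grip force at its end, in the units of the state.
- get_obs(): the state, without advancing time (a new reading comes with each control period).
- camera(name): name is "scene" or "top"; returns the picture (480x640x3 uint8, red, green, blue); there is no depth.
- camera_params(name): a dict with "mtx" (3x3 intrinsics, pixels), "extrinsics" (4x4, takes a point from world to camera coordinates). Camera axes: x right, y down, z forward; pixel columns grow to the right and rows downward; lengths in m; the calibration is good to about 2 mm. A picture is of the moment at which its call begins. camera_params takes no time and is no camera call.
- hand_in(): hands the job in; it is judged then, once.
The state is a dict: "clock": time; "joint_pos": joint angles; "joint_velocities": joint speeds; "tau": joint torques, N m; "position": TCP position; "ee_rot": TCP orientation; "ft_force": force on the tool from outside, world axes, zero at the start; "torque": the same for the moment, N m; "grip_width": opening from 0.0 (shut) to 1.0 (fully open); "grasp_force": force on a finger pad.
Only numpy, scipy, OpenCV 4.12 (cv2) and the standard library are available. Lean on these libraries where they do the work, as an engineer would, in place of code of your own. Each camera call takes 0.05 s, during which the arm holds its last target. There are 200 camera calls.

## Working session

There is one attempt and no reset: what is moved stays moved. The work goes in short steps, Python scripts to look and compute and a tool call to move; the robot and the scene stay as the last step left them, time stands still between calls to the robot, and variables do not carry over. Pictures are saved under pics/ and viewed, at most 10 in all, crops included, and the job is handed in when it is done.

Besides the shell and the picture viewer there is one more tool, called after "Call:" in YAML: its name, and indented under it one key for each argument. step_arm: Moves the arm, as the interface text tells. Its arguments: {"type":"object","properties":{"commands":{"type":"array","items":{"type":"number"}},"squeeze":{"type":"number"}},"required":["commands"]}

```bash
mkdir -p pics; ls; python3 - <<'E'
from workcell import *
import cv2
for n in ("scene","top"):
    im=camera(n); cv2.imwrite(f"pics/{n}0.png",im[:,:,::-1])
    p=camera_params(n); print(n,p)
o=get_obs(); print({k:o[k] for k in("clock","position","ee_rot","ft_force","grip_width")})
E
```

```text
pics
scene {'mtx': array([[466.49019177,   0.        , 322.31708492],
       [  0.        , 466.49019177, 238.70387778],
       [  0.        ,   0.        ,   1.        ]]), 'extrinsics': array([[-0.25711793,  0.96612644,  0.02213755,  0.1573403 ],
       [ 0.57698375,  0.17185026, -0.79847182, -0.20699229],
       [-0.77522908, -0.19252841, -0.60162504,  1.85004229],
       [ 0.        ,  0.        ,  0.        ,  1.        ]])}
top {'mtx': array([[488.64340074,   0.        , 322.26544922],
       [  0.        , 488.64340074, 237.79207804],
       [  0.        ,   0.        ,   1.        ]]), 'extrinsics': array([[ 0.00570753, -0.99996357,  0.00634625, -0.05267467],
       [-0.99253976, -0.00643785, -0.12175133,  0.55662023],
       [ 0.12178775, -0.005604  , -0.99254035,  1.52842368],
       [ 0.        ,  0.        ,  0.        ,  1.        ]])}
{'clock': 0.1, 'position': array([ 0.27605638, -0.56030942,  0.19706138]), 'ee_rot': array([ 9.73916796e-01,  2.26904492e-01, -1.87593502e-04, -6.24543217e-04]), 'ft_force': array([-0.27743818, -0.51324225,  0.55811383]), 'grip_width': 0.9965497485392432}
```

View pics/scene0.png

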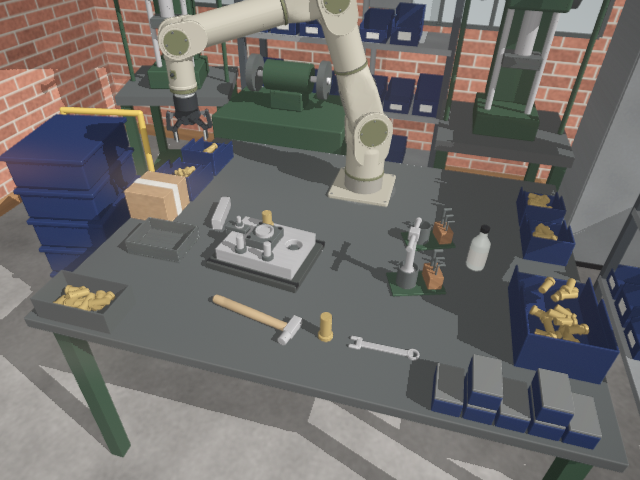

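View pics/top0.png

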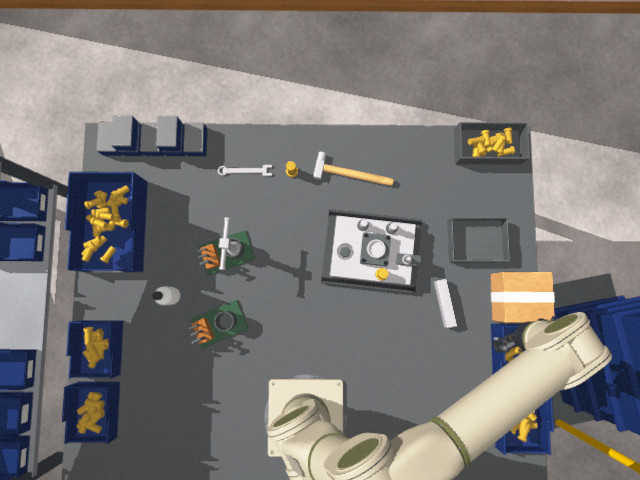

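The scene picture shows the far stand with the wrench (cup at about (408,280)), a nearer empty stand at (437,235), and the die set at (265,248) with its counterbore at (294,244). In the top picture the wrench stand is at (235,247), the wrench head near (225,243), the counterbore at (345,252), and the near stand with its empty cup at (224,320). Next I'll zoom in on these.

```bash
python3 - <<'E'
import cv2,numpy as np
t=cv2.imread("pics/top0.png"); s=cv2.imread("pics/scene0.png")
r=lambda im,x,y,w,h: cv2.resize(im[y:y+h,x:x+w],(400,300),interpolation=cv2.INTER_CUBIC)
m=np.vstack([np.hstack([r(t,190,205,80,60),r(t,320,205,107,80)]),np.hstack([r(s,380,215,107,80),r(s,220,200,107,80)])])
cv2.imwrite("pics/mos.png",m)
E
```

```text
(no output)
```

View pics/mos.png

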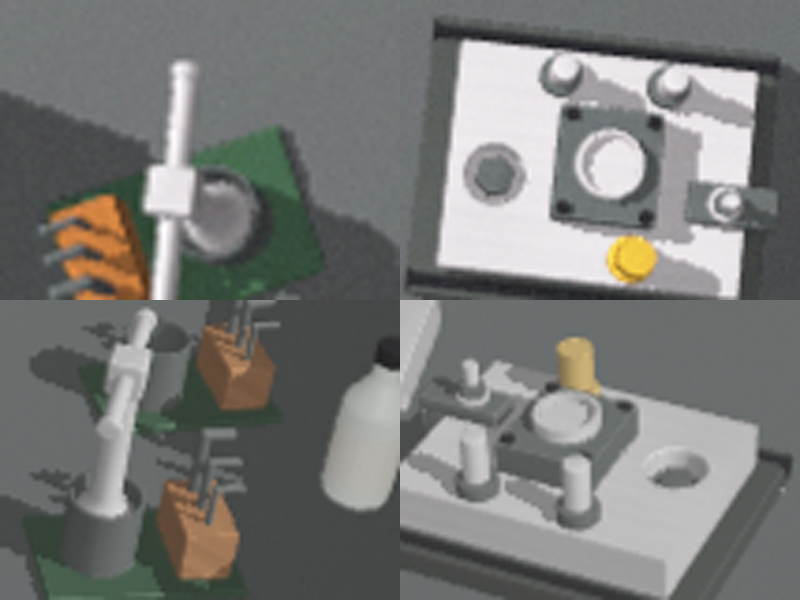

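The crops show the wrench head's top face at top px (224,243), the cup rim at (234.4,248) and the hex head in the counterbore at (345.4,251.8). In the scene view the head is at (414,234), the rim at (407.6,267) and the counterbore mouth at (293.6,245.5). I'll triangulate these.

```bash
cat > h.py <<'E'
import numpy as np,cv2
from workcell import camera_params
C={n:camera_params(n) for n in("scene","top")}
P={n:c["mtx"]@c["extrinsics"][:3] for n,c in C.items()}
def tri(s,t):
    X=cv2.triangulatePoints(P["scene"],P["top"],np.array(s,float).reshape(2,1),np.array(t,float).reshape(2,1)).ravel()
    return X[:3]/X[3]
def proj(n,X):
    q=P[n]@np.append(X,1); return q[:2]/q[2]
def at(n,uv,z):  # ray to plane z
    M=P[n]; A=np.c_[M[:,:2],M[:,2]*z+M[:,3]]
    q=np.linalg.solve(A,[uv[0],uv[1],1]); return q[:2]/q[2]
E
python3 - <<'E'
from h import *
np.set_printoptions(precision=4,suppress=True)
for n,s,t in [("head",(414.2,233.7),(224,243)),("cbore",(293.6,245.5),(345.4,251.8)),("rim",(407.6,267.2),(234.4,248.2))]:
    X=tri(s,t); print(n,X,"err",proj("scene",X)-s,proj("top",X)-t)
print("cbore z.065", at("top",(345.4,251.8),.065),at("scene",(293.6,245.5),.065))
print("rim z.07", at("top",(234.4,248.2),.07),at("scene",(407.6,267.2),.07))
print("head top z.202",at("top",(224,243),.202),"head ctr", at("scene",(414.2,233.7),.187))
# counterbore by blob in top
g=cv2.cvtColor(cv2.imread("pics/top0.png"),cv2.COLOR_BGR2GRAY)
r=cv2.resize(g[230:275,325:366],None,fx=8,fy=8,interpolation=cv2.INTER_CUBIC)
for th in(160,180,200):
    n,l,st,c=cv2.connectedComponentsWithStats((r<th).astype('uint8'))
    for i in range(1,n):
        if 2000<st[i,4]<15000: print(th,st[i],(c[i]+.5)/8+[324.5,229.5])
# wide: shoe outline
b=(g>190).astype('uint8'); b[:200]=0;b[295:]=0;b[:,:325]=0;b[:,425:]=0
print(cv2.minAreaRect(cv2.findNonZero(b)))
# bar line in top
m=(g>170).astype('uint8'); m[:214]=0;m[272:]=0;m[:,:214]=0;m[:,236:]=0
p=cv2.findNonZero(m).reshape(-1,2)
for y in range(214,272):
    q=p[p[:,1]==y][:,0]
    if len(q): print(y,q.min(),q.max(),end=" | ")
E
```

```text
head [0.5214 0.2344 0.1853] err [-0.0244  0.0012] [-0.0212  0.0022]
cbore [ 0.5101 -0.1213  0.057 ] err [-0.2793 -0.0216] [-0.2432  0.0651]
rim [0.5188 0.229  0.0601] err [-1.1777  0.0433] [-1.      0.1093]
cbore z.065 [ 0.5095 -0.1216] [ 0.5197 -0.1172]
rim z.07 [0.5181 0.2242] [0.5296 0.2324]
head top z.202 [0.5196 0.2311] head ctr [0.5238 0.2345]
160 [ 280    0   48  278 9499] [363.1831 249.2024]
160 [   98   109   128   121 10786] [344.6595 250.6558]
180 [  279     0    49   281 10128] [363.0894 249.0188]
180 [   96   106   133   131 13159] [344.6969 250.927 ]
200 [  278     0    50   283 10811] [362.9768 248.905 ]
200 [   94   104   137   136 14357] [344.7264 250.9941]
((372.8292541503906, 249.5365753173828), (80.17330169677734, 60.07475280761719), 6.340191841125488)
217 225 227 | 218 224 228 | 219 224 227 | 220 225 227 | 221 224 227 | 222 224 227 | 223 225 227 | 224 224 227 | 225 224 227 | 226 224 227 | 227 224 227 | 228 224 226 | 229 224 226 | 230 224 226 | 231 223 226 | 232 223 226 | 233 224 226 | 234 223 226 | 235 223 226 | 236 223 226 | 237 223 226 | 238 220 226 | 239 220 228 | 240 220 228 | 241 220 228 | 242 219 232 | 243 219 228 | 244 219 227 | 245 219 227 | 246 219 227 | 247 221 227 | 248 222 222 | 249 222 227 | 250 222 228 | 251 222 228 | 252 222 229 | 253 222 224 | 254 221 224 | 255 221 223 | 256 221 223 | 257 221 223 | 258 221 223 | 259 221 223 | 260 221 223 | 261 221 223 | 262 221 223 | 263 221 223 | 264 221 222 | 265 220 222 | 266 220 222 | 267 220 223 | 268 219 222 |
```

Call:
step_arm:
  commands: [50,0.1,0.25,0.15,0,0,0.2,50,0.25,0.7,0.15,0,0,0.5,50,0.25,0.7,0.15,0,0,0.5,50,0.25,0.7,0.15,0,0,0.5,50,0.25,0.7,0.15,0,0,0.5,50,0.25,0.7,0.15,0,0,0.5,50,0.25,0.7,0.15,0,0,0.5,50,0.25,0.7,0.15,0,0,0.5,50,0.25,0.7,0.15,0,0,0.5,50,0.25,0.7,0.15,0,0,0.5]
  squeeze: 60

```text
clock: 1.35
position: [0.4261, -0.1405, 0.2876]
ee_rot: [0.528, 0.849, -0.0, -0.0]
ft_force: [0.6, -0.4, -0.7]
grip_width: 0.587
grasp_force: 0.0
```

```bash
python3 - <<'E'
from h import *
from workcell import get_obs
np.set_printoptions(precision=4,suppress=True)
a=at("top",(225.7,217.5),.187);b=at("top",(220.7,268),.187)
d=a-b; print("bar",a,b,"mid",(a+b)/2,"len",np.hypot(*d),"yaw",np.degrees(np.arctan2(d[1],d[0])))
s=cv2.cvtColor(cv2.imread("pics/scene0.png"),cv2.COLOR_BGR2GRAY)
r=cv2.resize(s[225:265,270:315],None,fx=8,fy=8,interpolation=cv2.INTER_CUBIC)
for th in(120,140,160,170,180):
    n,l,st,c=cv2.connectedComponentsWithStats((r<th).astype('uint8'))
    for i in range(1,n):
        if 1500<st[i,4]<15000: print(th,st[i]/8,c[i]/8+[269.5,224.5])
np.set_printoptions(linewidth=250)
print(s[234:258,280:308])
print("cb",at("top",(344.7,251.0),.065))
o=get_obs(); print(o["clock"],o["position"],o["joint_pos"],o["ee_rot"])
E
```

```text
bar [0.5955 0.2314] [0.4493 0.2413] mid [0.5224 0.2363] len 0.14652511961229245 yaw -3.8831567859563663
120 [ 14.375   0.     30.625   7.875 998.125] [303.8589 227.0618]
120 [   0.       1.125   13.25    24.25  1328.5  ] [275.9855 235.8209]
120 [ 17.875  20.125  12.25    4.625 325.125] [293.4326 247.0224]
120 [  31.875   20.5     13.125   19.5   1080.375] [309.9737 257.7137]
140 [  13.375    0.      31.625    8.25  1095.25 ] [303.3932 227.1942]
140 [   0.       0.5     13.625   25.75  1533.75 ] [276.012 235.829]
140 [ 17.5    17.     14.625   8.125 578.5  ] [294.9318 246.124 ]
140 [  31.625   20.      13.375   20.    1132.125] [309.8676 257.5554]
160 [  12.375    0.      32.625    8.625 1191.125] [302.936 227.316]
160 [ 16.625  16.125  16.      9.375 723.75 ] [295.0121 245.8861]
160 [  31.25    19.5     13.75    20.5   1187.875] [309.7605 257.3817]
170 [  11.875    0.      33.125    8.875 1248.5  ] [302.7011 227.3943]
170 [ 16.25   15.625  16.625  10.125 819.75 ] [295.0136 245.7138]
170 [  31.      19.25    14.      20.75  1222.875] [309.6953 257.2734]
180 [ 15.875  15.125  17.25   1
[... 2310 characters left out ...]
91 191 191 191 191 190 191 192 192 191 191 190 190 189 190 191 191 191 192 190 190 190 189 185]
 [190 189 189 189 189 189 190 191 191 192 191 191 191 191 191 192 193 192 191 190 189 192 192 190 190 190 189 181]
 [191 191 190 189 189 189 189 189 190 190 191 191 191 192 191 191 191 191 191 192 192 192 192 191 191 190 184 148]
 [189 190 190 191 190 190 190 190 190 190 190 190 191 191 192 192 192 192 191 191 192 192 192 191 190 187 163 102]
 [188 189 190 189 190 191 191 191 192 192 192 192 191 191 191 191 191 191 192 191 193 192 191 191 190 182 125  88]]
cb [ 0.512  -0.1194]
1.35 [ 0.4261 -0.1405  0.2876] [ 0.7341 -0.076  -0.4812  1.7243 -0.0353  1.4852  0.7147] [ 0.5283  0.8491 -0.0001 -0.0002]
```

Call:
step_arm:
  commands: [50,0.16,0.625,-0.06,0,0,0.329,50,0.16,0.625,-0.06,0,0,0.329,50,0.16,0.625,-0.06,0,0,0.329,50,0.16,0.625,-0.06,0,0,0.329,50,0.16,0.625,-0.06,0,0,0.329,50,0.16,0.625,-0.06,0,0,0.329,50,0.16,0.625,-0.06,0,0,0.329,50,0.16,0.625,-0.1,0,0,0.329,50,0.16,0.625,-0.1,0,0,0.329,50,0.16,0.625,-0.1,0,0,0.329]

```text
clock: 2.6
position: [0.5227, 0.2335, 0.2286]
ee_rot: [0.041, 0.999, -0.0, 0.0]
ft_force: [-1.0, -0.8, 0.2]
grip_width: 0.587
grasp_force: 0.0
```

```bash
python3 - <<'E'
from workcell import *
from h import proj
import cv2,numpy as np
s=camera("scene")[:,:,::-1];t=camera("top")[:,:,::-1]
cv2.imwrite("pics/s1.png",s);cv2.imwrite("pics/t1.png",t)
r=lambda im,x,y,w,h: cv2.resize(im[y:y+h,x:x+w],(400,300),interpolation=cv2.INTER_CUBIC)
cv2.imwrite("pics/m1.png",np.hstack([r(s,360,180,107,80),r(t,180,205,107,80)]))
o=get_obs();print(o["position"],o["ee_rot"],o["joint_pos"],proj("scene",o["position"]),proj("top",o["position"]))
E
```

```text
[0.52277405 0.23388753 0.22888211] [4.04942842e-02 9.99179540e-01 1.30177272e-04 6.65709327e-04] [ 0.20720345  0.31093268 -0.86798905  1.52257838  0.23911335  1.4173978
  0.81638111] [416.18777303 220.9902376 ] [221.1696562  240.79278769]
```

View pics/m1.png

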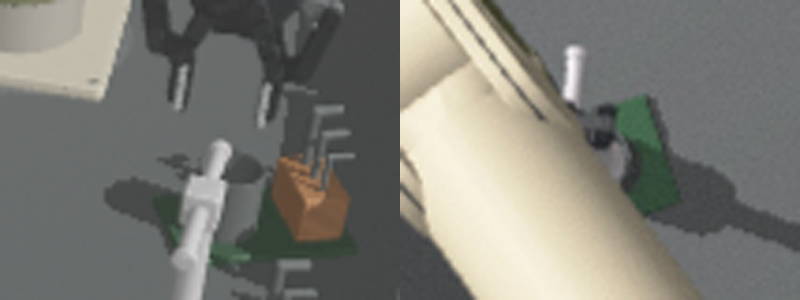

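The gripper hovers above the wrench, with its fingertips at about (408,209) and (431,213) and the head at (414,232). The tips look higher than I predicted, so I'll take one closer look.

```bash
python3 - <<'E'
import cv2,numpy as np
from h import proj
s=cv2.imread("pics/s1.png")
m=cv2.resize(s[185:245,380:460],(800,600),interpolation=cv2.INTER_CUBIC)
for k in (-.025,.025):
  for z,c in((.229,(0,0,255)),(.237,(0,255,0))):
    u=proj("scene",[.5227-.0*k,.2338+k,z]); cv2.circle(m,tuple(int(v) for v in (u-[379.5,184.5])*10),5,c,-1)
u=proj("scene",[.522,.2345,.187]);cv2.circle(m,tuple(int(v) for v in (u-[379.5,184.5])*10),5,(255,0,0),-1)
cv2.imwrite("pics/m2.png",m)
E
```

```text
(no output)
```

View pics/m2.png

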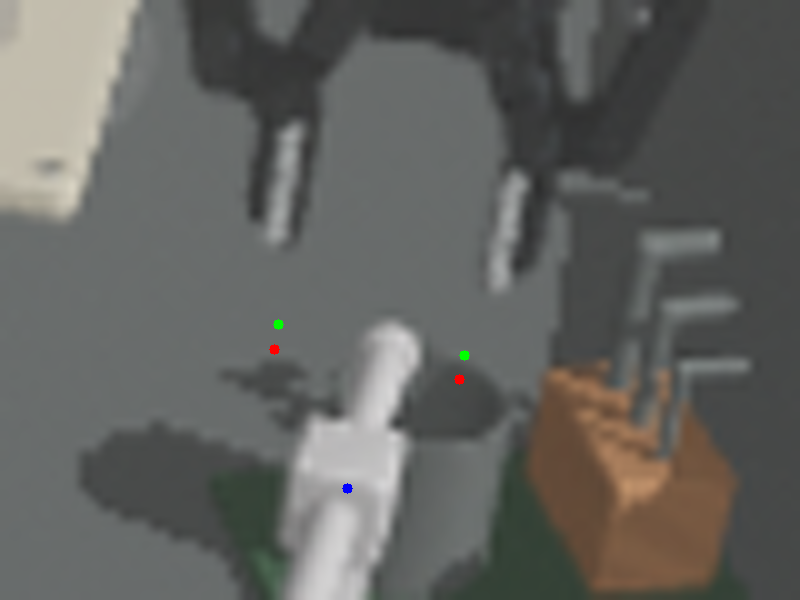

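```bash
python3 - <<'E'
import cv2,numpy as np
from h import proj,tri
R=26.2*np.pi/180; ty=np.array([np.sin(R),-np.cos(R),0])
s=cv2.imread("pics/scene0.png"); X=np.array([.276,-.5603,.197])
m=cv2.resize(s[80:155,150:250],(800,600),interpolation=cv2.INTER_CUBIC)
for k in(-.0427,.0427):
  for z,c in((0,(0,0,255)),(.013,(0,255,0)),(.04,(255,0,0))):
    u=proj("scene",X+k*ty+[0,0,z]); cv2.circle(m,tuple(int(v) for v in (u-[149.5,79.5])*8),4,c,-1)
cv2.imwrite("pics/m3.png",m)
print(tri((418.2,210.7),(222,241)))
E
```

```text
[0.51840339 0.22990384 0.25842946]
```

View pics/m3.png

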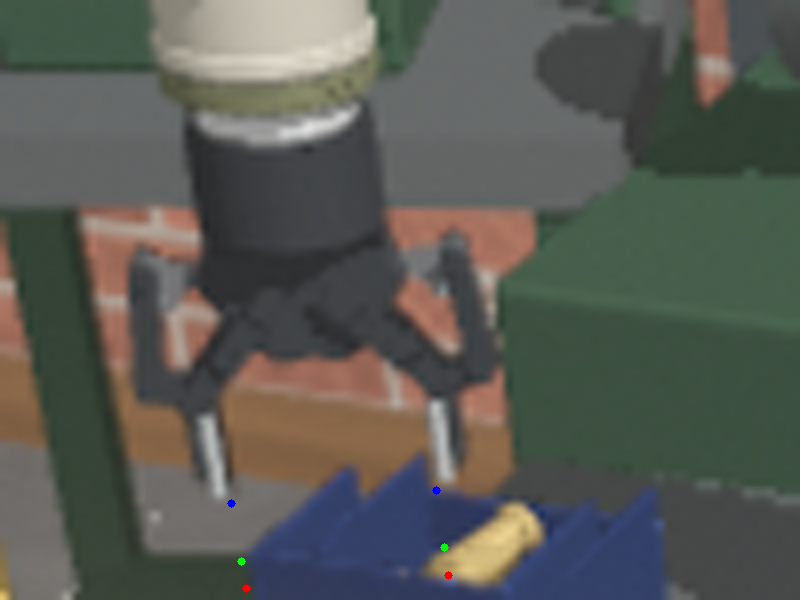

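Both pictures put the fingertips about 30 to 40 mm above the reported TCP, although the lateral position agrees. I'll descend gently and check from near.

Call:
step_arm:
  commands: [50,0,0,-0.03,0,0,0,50,0,0,-0.05,0,0,0,50,0,0,-0.07,0,0,0,50,0,0,-0.09,0,0,0,50,0,0,-0.105,0,0,0,50,0,0,-0.105,0,0,0,50,0,0,-0.105,0,0,0,50,0,0,-0.105,0,0,0,50,0,0,-0.105,0,0,0,50,0,0,-0.105,0,0,0]

```text
clock: 3.95
position: [0.5223, 0.2344, 0.165]
ee_rot: [0.04, 0.999, 0.0, 0.0]
ft_force: [-0.3, 0.3, 0.8]
grip_width: 0.585
grasp_force: 0.0
```

```bash
python3 - <<'E'
from workcell import *
import cv2
s=camera("scene")[:,:,::-1]; cv2.imwrite("pics/s2.png",s)
cv2.imwrite("pics/m4.png",cv2.resize(s[190:250,380:460],(800,600),interpolation=cv2.INTER_CUBIC))
E
```

```text
(no output)
```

View pics/m4.png

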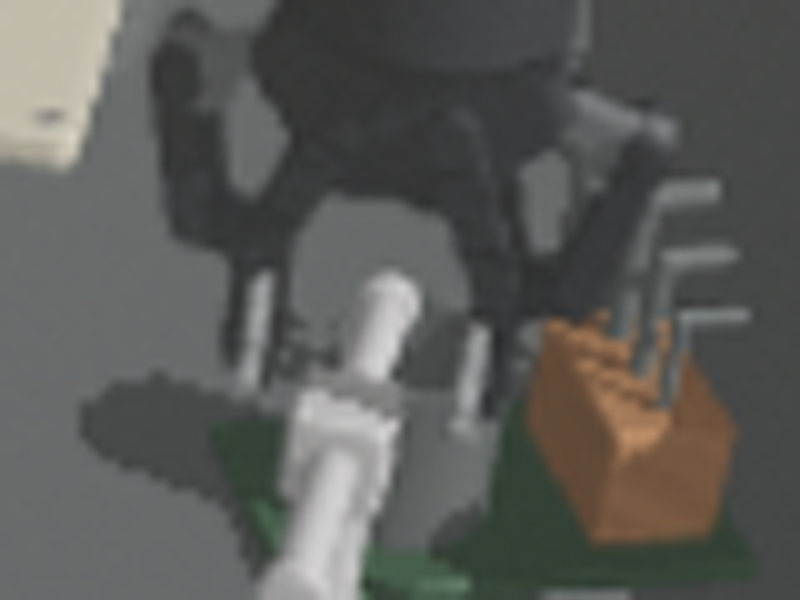

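The tips' midpoint coincides with the head's top face (about 0.200 m), so the tips do sit about 35 mm above the reported TCP. I'll go 28 mm lower and close.

Call:
step_arm:
  commands: [50,0,0,-0.02,0,0,0,50,0,0,-0.035,0,0,0,50,0,0,-0.047,0,0,0,50,0,0,-0.047,0,0,0,20,0,0,-0.047,0,0,0,20,0,0,-0.047,0,0,0,20,0,0,-0.047,0,0,0,20,0,0,-0.047,0,0,0,20,0,0,-0.047,0,0,0,20,0,0,-0.047,0,0,0]
  squeeze: 80

```text
clock: 5.25
position: [0.5226, 0.2344, 0.1371]
ee_rot: [0.04, 0.999, 0.0, 0.0]
ft_force: [-0.4, -2.0, 5.1]
grip_width: 0.312
grasp_force: 79.9
```

Call:
step_arm:
  commands: [20,0,0,0.02,0,0,0,20,0,0,0.05,0,0,0,20,0,0,0.08,0,0,0,20,0,0,0.11,0,0,0,20,0,0,0.14,0,0,0,20,0,0,0.16,0,0,0,20,0,0,0.18,0,0,0,20,0,0,0.18,0,0,0,20,0,0,0.18,0,0,0,20,0,0,0.18,0,0,0]

```text
clock: 6.5
position: [0.522, 0.2341, 0.244]
ee_rot: [0.04, 0.999, -0.0, -0.001]
ft_force: [-0.4, 0.3, -7.3]
grip_width: 0.315
grasp_force: 79.9
```

```bash
python3 - <<'E'
from workcell import *
import cv2,numpy as np
s=camera("scene")[:,:,::-1];t=camera("top")[:,:,::-1]; cv2.imwrite("pics/s3.png",s);cv2.imwrite("pics/t3.png",t)
r=lambda im,x,y,w,h: cv2.resize(im[y:y+h,x:x+w],(400,300),interpolation=cv2.INTER_CUBIC)
cv2.imwrite("pics/m5.png",np.hstack([r(s,365,190,107,80),r(t,180,205,107,80)]))
E
```

```text
(no output)
```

View pics/m5.png

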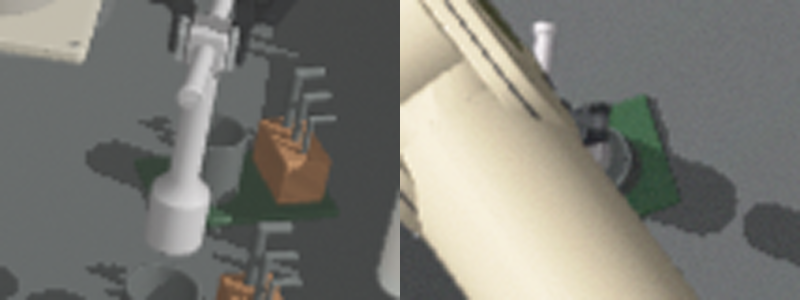

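The wrench hangs in the gripper, clear of the cup, with its socket mouth near scene px (412.6,254). I'll carry it to above the bolt.

Call:
step_arm:
  commands: [20,-0.002,-0.06,0,0,0,0,20,-0.004,-0.13,0,0,0,0,20,-0.006,-0.2,0,0,0,0,20,-0.008,-0.28,0,0,0,0,20,-0.01,-0.36,0,0,0,0,20,-0.012,-0.44,0,0,0,0,20,-0.013,-0.51,0,0,0,0,20,-0.013,-0.56,0,0,0,0,20,-0.013,-0.587,0,0,0,0,20,-0.013,-0.587,0,0,0,0]

```text
clock: 7.85
position: [0.5144, -0.1183, 0.2444]
ee_rot: [0.04, 0.999, 0.0, -0.0]
ft_force: [-0.3, 1.1, -7.7]
grip_width: 0.313
grasp_force: 80.8
```

```bash
python3 - <<'E'
from workcell import *
import cv2,numpy as np
from h import proj,at
s=camera("scene")[:,:,::-1];t=camera("top")[:,:,::-1]; cv2.imwrite("pics/s4.png",s);cv2.imwrite("pics/t4.png",t)
o=get_obs();p=o["position"];print(p,o["joint_pos"][6])
M=cv2.resize(s[180:260,260:327],(500,600),interpolation=cv2.INTER_CUBIC)
k=500/67
for z,c in((p[2]+.05,(255,0,0)),(p[2]-.125,(0,0,255)),(.065,(0,255,0))):
    u=proj("scene",[p[0],p[1],z]); print(z,u); cv2.circle(M,tuple(int(v) for v in (u-[259.5,179.5])*7.48),4,c,-1)
# empty cup in top & scene
T=cv2.resize(t[225:270,210:255],(300,300),interpolation=cv2.INTER_CUBIC)
S=cv2.resize(s[250:300,385:435],(300,300),interpolation=cv2.INTER_CUBIC)
cv2.imwrite("pics/m6.png",np.hstack([M,np.vstack([T,S])]))
E
```

```text
[ 0.51465791 -0.11614413  0.24463772] 1.559991330252702
0.2946377206681407 [293.28216624 179.22586587]
0.11963772066814068 [294.17389149 230.20596098]
0.065 [294.42548507 244.58961178]
```

View pics/m6.png

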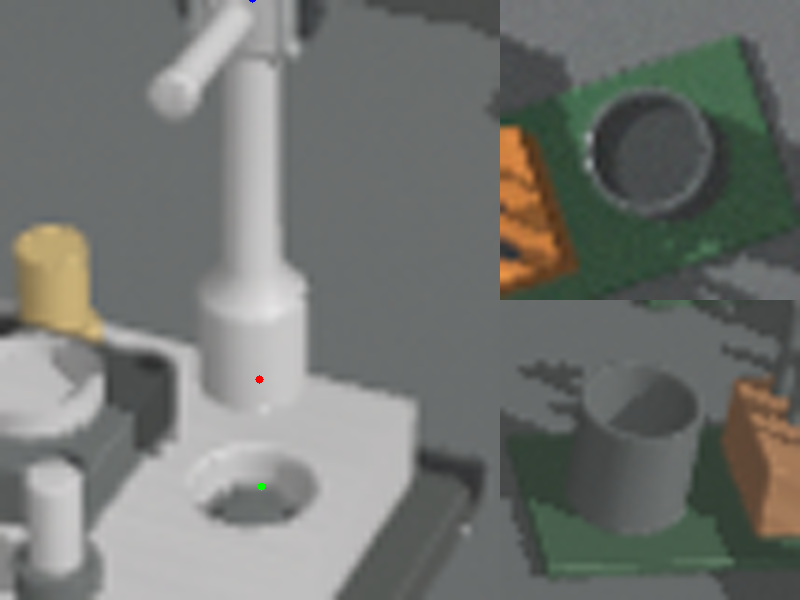

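The socket hangs upright over the counterbore: socket axis at crop x 254, counterbore centre at (251.5,484), within about 1.5 mm. The empty cup's rim is at top px (231.9,247.3) and scene px (407.8,266.2), which puts it near (0.523, 0.232). Now I'll lower.

Call:
step_arm:
  commands: [20,-0.002,-0.002,-0.03,0,0,0,20,-0.002,-0.002,-0.06,0,0,0,20,-0.002,-0.002,-0.08,0,0,0,20,-0.002,-0.002,-0.09,0,0,0,20,-0.002,-0.002,-0.1,0,0,0,20,-0.002,-0.002,-0.105,0,0,0,20,-0.002,-0.002,-0.11,0,0,0,20,-0.002,-0.002,-0.114,0,0,0,20,-0.002,-0.002,-0.116,0,0,0,20,-0.002,-0.002,-0.116,0,0,0]

```text
clock: 9.2
position: [0.5132, -0.1194, 0.175]
ee_rot: [0.04, 0.999, -0.0, -0.0]
ft_force: [-0.8, -1.1, -8.0]
grip_width: 0.314
grasp_force: 80.7
```

Call:
step_arm:
  commands: [20,0,0,-0.002,0,0,0,20,0,0,-0.004,0,0,0,20,0,0,-0.006,0,0,0,20,0,0,-0.007,0,0,0,20,0,0,-0.007,0,0,0,20,0,0,-0.007,0,0,0,20,0,0,-0.007,0,0,0,20,0,0,-0.007,0,0,0,20,0,0,-0.007,0,0,0,20,0,0,-0.007,0,0,0]

```text
clock: 10.45
position: [0.5133, -0.1192, 0.1709]
ee_rot: [0.04, 0.999, -0.0, 0.0]
ft_force: [-0.5, -3.9, -2.3]
grip_width: 0.311
grasp_force: 81.5
```

Call:
step_arm:
  commands: [20,0,0,-0.005,0,0,-0.015,20,0,0,-0.005,0,0,-0.03,20,0,0,-0.005,0,0,-0.045,20,0,0,-0.005,0,0,-0.06,20,0,0,-0.005,0,0,-0.075,20,0,0,-0.005,0,0,-0.09,20,0,0,-0.005,0,0,-0.105,20,0,0,-0.005,0,0,-0.12,20,0,0,-0.005,0,0,-0.135,20,0,0,-0.005,0,0,-0.15]

```text
clock: 11.7
position: [0.5133, -0.1189, 0.1673]
ee_rot: [0.272, 0.962, 0.0, -0.0]
ft_force: [1.6, -2.6, -7.4]
grip_width: 0.311
grasp_force: 80.9
```

```bash
python3 -c "
from workcell import *
o=get_obs();print(o['position'],o['ft_force'],o['torque'],o['joint_pos'][6])"
```

```text
[ 0.51325426 -0.11885133  0.16725707] [ 1.62197931 -2.64432065 -7.36148716] [-1.21782703 -0.48216306  0.18695424] 1.0730598679851928
```

The weight is hanging free again, so the socket appears to have dropped. I'll press straight down to feel for home.

Call:
step_arm:
  commands: [20,0,0,-0.003,0,0,0,20,0,0,-0.006,0,0,0,20,0,0,-0.009,0,0,0,20,0,0,-0.012,0,0,0,20,0,0,-0.012,0,0,0,20,0,0,-0.012,0,0,0,20,0,0,-0.012,0,0,0,20,0,0,-0.012,0,0,0,20,0,0,-0.012,0,0,0,20,0,0,-0.012,0,0,0]

```text
clock: 12.95
position: [0.5143, -0.1193, 0.1628]
ee_rot: [0.272, 0.962, -0.0, 0.001]
ft_force: [-2.5, -2.7, 14.3]
grip_width: 0.316
grasp_force: 83.9
```

Call:
step_arm:
  commands: [20,0.0015,0,0.003,0,0,-0.025,20,0.0015,0,0.003,0,0,-0.05,20,0.0015,0,0.003,0,0,-0.075,20,0.0015,0,0.003,0,0,-0.1,20,0.0015,0,0.003,0,0,-0.125,20,0.0015,0,0.003,0,0,-0.15,20,0.0015,0,0.003,0,0,-0.175,20,0.0015,0,0.003,0,0,-0.2,20,0.0015,0,0.003,0,0,-0.225,20,0.0015,0,0.003,0,0,-0.25]

```text
clock: 14.2
position: [0.5147, -0.1191, 0.163]
ee_rot: [0.62, 0.784, 0.0, 0.001]
ft_force: [0.1, -3.6, -0.1]
grip_width: 0.31
grasp_force: 82.1
```

```bash
cat > st.py <<'E'
from workcell import *
import numpy as np
o=get_obs();q=o['ee_rot'];np.set_printoptions(precision=4,suppress=True)
print(o['clock'],o['position'],o['ft_force'],o['torque'],"q7",o['joint_pos'][6],"yaw",np.degrees(2*np.arctan2(q[1],q[0])),o['grip_width'])
E
python3 st.py
```

```text
14.2 [ 0.5147 -0.1191  0.163 ] [ 0.0761 -3.5677 -0.1367] [-1.1747 -0.3413  0.3991] q7 0.29701876719567827 yaw 103.34780321930346 0.3100839876952396
```

Call:
step_arm:
  commands: [20,0,0,0,0,0,-0.015,20,0,0,0,0,0,-0.03,20,0,0,0,0,0,-0.045,20,0,0,0,0,0,-0.06,20,0,0,0,0,0,-0.07,20,0,0,0,0,0,-0.08,20,0,0,0,0,0,-0.09,20,0,0,0,0,0,-0.1,20,0,0,0,0,0,-0.1,20,0,0,0,0,0,-0.1]

```text
clock: 15.45
position: [0.5148, -0.1193, 0.1629]
ee_rot: [0.735, 0.678, 0.001, 0.001]
ft_force: [2.6, -4.7, 2.1]
grip_width: 0.314
grasp_force: 82.1
```

```bash
python3 st.py
```

```text
15.45 [ 0.5148 -0.1193  0.1629] [ 2.5806 -4.6982  2.0684] [-1.5305 -1.0557  0.1682] q7 -0.011301582330076776 yaw 85.38460141094016 0.3140728627316088
```

Call:
step_arm:
  commands: [20,0,0,0,0,0,-0.01,20,0,0,0,0,0,-0.02,20,0,0,0,0,0,-0.03,20,0,0,0,0,0,-0.04,20,0,0,0,0,0,-0.05,20,0,0,0,0,0,-0.06,20,0,0,0,0,0,-0.07,20,0,0,0,0,0,-0.08,20,0,0,0,0,0,-0.08,20,0,0,0,0,0,-0.08]

```text
clock: 16.7
position: [0.5149, -0.1197, 0.1629]
ee_rot: [0.815, 0.58, 0.001, 0.001]
ft_force: [3.3, -5.9, 0.4]
grip_width: 0.316
grasp_force: 82.0
```

```bash
python3 st.py
```

```text
16.7 [ 0.5149 -0.1197  0.1629] [ 3.2818 -5.8589  0.3959] [-1.7632 -1.272  -0.2877] q7 -0.2595743618836475 yaw 70.91714739192061 0.3162440296017535
```

Call:
step_arm:
  commands: [20,0,0,0,0,0,-0.008,20,0,0,0,0,0,-0.016,20,0,0,0,0,0,-0.024,20,0,0,0,0,0,-0.032,20,0,0,0,0,0,-0.04,20,0,0,0,0,0,-0.048,20,0,0,0,0,0,-0.056,20,0,0,0,0,0,-0.056,20,0,0,0,0,0,-0.056,20,0,0,0,0,0,-0.056]

```text
clock: 17.95
position: [0.5149, -0.1199, 0.1629]
ee_rot: [0.862, 0.506, 0.001, 0.001]
ft_force: [3.8, -5.8, 0.7]
grip_width: 0.311
grasp_force: 81.9
```

```bash
python3 st.py; python3 - <<'E'
from workcell import *
import cv2,numpy as np
s=camera("scene")[:,:,::-1]; cv2.imwrite("pics/s5.png",s)
cv2.imwrite("pics/m7.png",cv2.resize(s[195:255,255:335],(800,600),interpolation=cv2.INTER_CUBIC))
E
```

```text
17.95 [ 0.5149 -0.1199  0.1629] [ 3.8493 -5.8372  0.7389] [-2.055  -1.3639 -0.3661] q7 -0.4329956810551261 yaw 60.82980481539979 0.3111078780091717
```

View pics/m7.png

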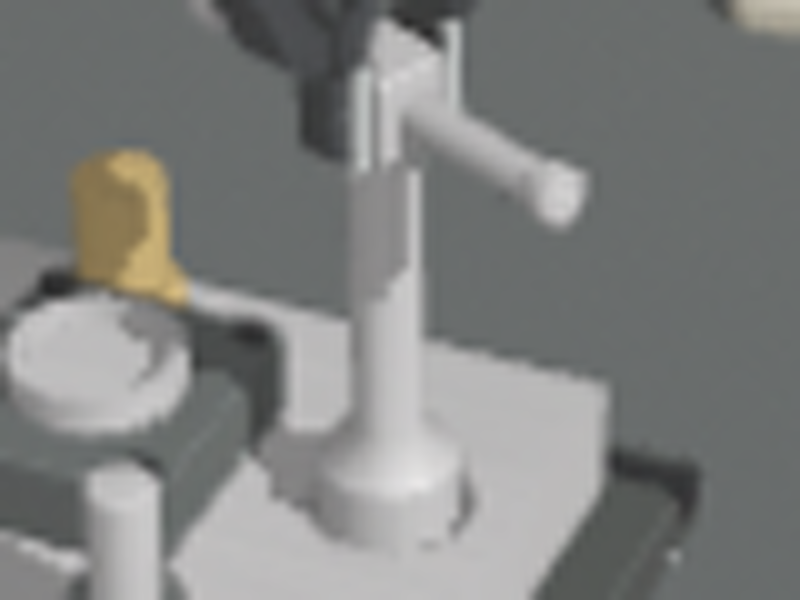

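The shoulder of the socket stands about 18 mm above the shoe, as it should at home. I'll back off within the socket's play to learn the free torque, then turn on.

Call:
step_arm:
  commands: [20,0,0,0,0,0,0.01,20,0,0,0,0,0,0.02,20,0,0,0,0,0,0.03,20,0,0,0,0,0,0.04,20,0,0,0,0,0,0.05,20,0,0,0,0,0,0.055,20,0,0,0,0,0,0.055,20,0,0,0,0,0,0.055,20,0,0,0,0,0,0.055,20,0,0,0,0,0,0.055]

```text
clock: 19.25
position: [0.5149, -0.1197, 0.1629]
ee_rot: [0.815, 0.579, 0.001, 0.001]
ft_force: [2.5, -4.6, 1.2]
grip_width: 0.314
grasp_force: 82.0
```

```bash
python3 st.py
```

```text
19.25 [ 0.5149 -0.1197  0.1629] [ 2.4588 -4.627   1.2181] [-1.8173 -1.2982 -0.2321] q7 -0.2625424842316037 yaw 70.74367582106113 0.313856696058927
```

```bash
python3 - <<'E'
from h import *
c=proj("scene",[.5149,-.119,.213]);print("head",c)
for y in (50,55,61,66,70,75,80,85,90): 
    a=np.radians(y);print(y,proj("scene",[.5149+.075*np.cos(a),-.119+.075*np.sin(a),.213]))
E
```

```text
head [292.74514481 203.88874398]
50 [307.14447656 216.14229921]
55 [309.04160608 215.36999449]
61 [311.13484001 214.33025356]
66 [312.71074849 213.37895408]
70 [313.85274134 212.56849088]
75 [315.1233333 211.5011521]
80 [316.21169226 210.38219364]
85 [317.11100477 209.22114374]
90 [317.81619442 208.02768531]
```

Call:
step_arm:
  commands: [20,0,0,0,0,0,-0.02,20,0,0,0,0,0,-0.04,20,0,0,0,0,0,-0.055,20,0,0,0,0,0,-0.065,20,0,0,0,0,0,-0.075,20,0,0,0,0,0,-0.085,20,0,0,0,0,0,-0.095,20,0,0,0,0,0,-0.105,20,0,0,0,0,0,-0.115,20,0,0,0,0,0,-0.115]

```text
clock: 20.5
position: [0.5147, -0.1197, 0.1629]
ee_rot: [0.906, 0.423, 0.0, 0.001]
ft_force: [2.6, -6.6, 3.2]
grip_width: 0.313
grasp_force: 82.2
```

```bash
python3 st.py
```

```text
20.5 [ 0.5147 -0.1197  0.1629] [ 2.6406 -6.5552  3.2277] [-2.0399 -1.342  -0.0095] q7 -0.6189257982176173 yaw 50.06330150603054 0.3130024192712834
```

Call:
step_arm:
  commands: [20,0,0,0,0,0,-0.015,20,0,0,0,0,0,-0.03,20,0,0,0,0,0,-0.045,20,0,0,0,0,0,-0.06,20,0,0,0,0,0,-0.07,20,0,0,0,0,0,-0.08,20,0,0,0,0,0,-0.09,20,0,0,0,0,0,-0.1,20,0,0,0,0,0,-0.11,20,0,0,0,0,0,-0.11]

```text
clock: 21.75
position: [0.5147, -0.1205, 0.1629]
ee_rot: [0.965, 0.261, 0.0, 0.001]
ft_force: [3.4, -8.3, 2.8]
grip_width: 0.312
grasp_force: 82.2
```

```bash
python3 st.py
```

```text
21.75 [ 0.5147 -0.1205  0.1629] [ 3.3708 -8.2743  2.8389] [-2.9861 -1.3206  0.2636] q7 -0.9596961232522797 yaw 30.253483059252762 0.3120244009381247
```

```bash
python3 - <<'E'
from workcell import *
o=get_obs();print(o['tau'],o['torque'])
import cv2,numpy as np
from h import proj
np.set_printoptions(linewidth=250)
for f,rows in(("s4",range(212,238)),("s5",range(228,254))):
    g=cv2.cvtColor(cv2.imread(f"pics/{f}.png"),cv2.COLOR_BGR2GRAY)
    print(f)
    for r in rows: print(r,g[r,282:306])
for z in(.038,.083,.097,.065,.119,.164): print(z,proj("scene",[.5145,-.119,z]))
E
```

```text
[ -3.67175058 -44.76196647  -6.18400902 -33.81941199  -3.73163514
   1.90311782  -0.47436655] [-2.98607709 -1.32062401  0.26361528]
s4
212 [109 109 109 109 109 109 109 114 133 148 170 184 193 198 195 160 109 109 109 108 109 108 109 109]
213 [109 109 109 109 109 109 109 113 133 148 170 184 193 199 195 161 109 109 109 109 110 109 109 109]
214 [109 109 109 109 109 109 108 114 133 148 170 184 193 200 197 172 117 109 109 109 109 109 108 109]
215 [109 109 108 109 109 109 112 121 132 149 171 184 194 200 199 185 162 119 109 109 109 109 109 108]
216 [109 109 109 110 110 114 122 129 137 151 170 185 194 201 201 194 185 169 134 108 109 109 109 108]
217 [109 109 109 109 113 125 132 138 148 163 176 189 198 205 207 202 199 188 174 109 109 109 109 108]
218 [109 109 109 110 121 135 140 149 160 173 183 194 202 209 212 208 204 202 189 127 108 108 108 108]
219 [109 109 108 111 122 144 151 161 172 179 191 199 206 214 219 213 208 203 170 114 108 109 109 108]
220 [109 109 109 110 119 145 163 170 178 186 196 203 211 218 222 218 214 209 190 121 109 109 109 109]
221 [109 109 109 109 117 134 152 172 184 193 20
[... 3845 characters left out ...]
187 187 187 181 169 168 158 161 171 176 182 190 188 171 173 186 182 188 189 189 189 189]
250 [190 189 187 187 187 187 184 185 183 183 182 183 181 190 190 186 187 190 189 188 187 188 189 189]
251 [189 190 190 190 190 189 187 187 187 187 187 188 187 190 190 190 191 191 191 191 190 190 189 189]
252 [190 189 189 188 189 190 190 190 189 188 188 188 188 189 188 189 189 190 190 191 191 189 189 189]
253 [188 188 189 189 189 189 189 188 189 190 190 190 189 189 188 188 189 189 189 190 190 189 189 189]
0.038 [293.68461582 251.26387288]
0.083 [293.46662274 239.73321967]
0.097 [293.39710226 236.05596308]
0.065 [293.55480703 244.39769099]
0.119 [293.28616873 230.18818046]
0.164 [293.05260936 217.83415469]
```

Call:
step_arm:
  commands: [20,0,0,0,0,0,-0.01,20,0,0,0,0,0,-0.02,20,0,0,0,0,0,-0.03,20,0,0,0,0,0,-0.035,20,0,0,0,0,0,-0.04,20,0,0,0,0,0,-0.045,20,0,0,0,0,0,-0.05,20,0,0,0,0,0,-0.055,20,0,0,0,0,0,-0.06,20,0,0,0,0,0,-0.065]

```text
clock: 23.0
position: [0.5145, -0.1207, 0.1629]
ee_rot: [0.987, 0.161, 0.0, 0.001]
ft_force: [2.0, -9.0, 2.9]
grip_width: 0.315
grasp_force: 82.2
```

```bash
python3 st.py; python3 - <<'E'
from workcell import *
o=get_obs();print(o['tau'][6],o['joint_velocities'][6])
E
```

```text
23.0 [ 0.5145 -0.1207  0.1629] [ 1.9879 -9.0032  2.9072] [-3.379  -0.9723 -0.0933] q7 -1.1609724212340213 yaw 18.58085949601698 0.31480705558850164
-0.0009266111010219902 -0.13273843201567287
```

Call:
step_arm:
  commands: [20,0,-0.002,0,0,0,-0.02,20,0,-0.002,0,0,0,-0.035,20,0,-0.002,0,0,0,-0.05,20,0,-0.002,0,0,0,-0.06,20,0,-0.002,0,0,0,-0.07,20,0,-0.002,0,0,0,-0.08,20,0,-0.002,0,0,0,-0.09,20,0,-0.002,0,0,0,-0.1,20,0,-0.002,0,0,0,-0.11,20,0,-0.002,0,0,0,-0.12]

```text
clock: 24.25
position: [0.5141, -0.1215, 0.1629]
ee_rot: [1.0, -0.027, 0.0, 0.001]
ft_force: [0.7, -6.0, 5.1]
grip_width: 0.314
grasp_force: 82.5
```

```bash
cat >> st.py <<'E'
print("tau7",o['tau'][6],"v7",o['joint_velocities'][6])
E
python3 st.py
```

```text
24.25 [ 0.5141 -0.1215  0.1629] [ 0.6727 -5.992   5.0862] [-2.6671 -0.2534 -0.0169] q7 -1.5323241209349414 yaw -3.1008587729968204 0.31388884758479946
tau7 0.49847038462758064 v7 -0.24434571487753928
```

```bash
python3 - <<'E'
from workcell import *
import numpy as np
a=[]
for i in range(6):
    camera("top"); o=get_obs(); a.append([*o['torque'],*o['ft_force'],o['tau'][6],*o['position']])
np.set_printoptions(precision=3,suppress=True); print(np.array(a))
E
```

```text
[[-2.751 -0.303 -0.089  0.728 -6.615  5.256  0.411  0.514 -0.121  0.163]
 [-2.645 -0.317 -0.277  1.103 -6.593  4.509 -0.161  0.514 -0.121  0.163]
 [-2.667 -0.287 -0.225  1.074 -6.751  4.638  0.138  0.514 -0.121  0.163]
 [-2.623 -0.332 -0.259  1.4   -7.054  5.05   0.238  0.514 -0.121  0.163]
 [-2.587 -0.318 -0.286  2.044 -6.771  4.829  0.261  0.514 -0.121  0.163]
 [-2.593 -0.289 -0.236  0.235 -6.702  5.272  0.268  0.514 -0.121  0.163]]
```

Call:
step_arm:
  commands: [20,0,0,0,0,0,-0.02,20,0,0,0,0,0,-0.04,20,0,0,0,0,0,-0.06,20,0,0,0,0,0,-0.08,20,0,0,0,0,0,-0.1,20,0,0,0,0,0,-0.12,20,0,0,0,0,0,-0.13,20,0,0,0,0,0,-0.14,20,0,0,0,0,0,-0.145,20,0,0,0,0,0,-0.145]

```text
clock: 25.8
position: [0.5137, -0.1214, 0.1629]
ee_rot: [0.968, -0.251, -0.0, 0.001]
ft_force: [-0.5, -6.3, 7.7]
grip_width: 0.314
grasp_force: 82.8
```

```bash
python3 st.py
```

```text
25.8 [ 0.5137 -0.1214  0.1629] [-0.4947 -6.3058  7.6881] [-2.6443  0.2885  0.2921] q7 -1.9813150596255844 yaw -29.117426419371398 0.3139085871621446
tau7 -0.44120002537965775 v7 0.00450011411062461
```

Call:
step_arm:
  commands: [20,0,0,0,0,0,-0.01,20,0,0,0,0,0,-0.02,20,0,0,0,0,0,-0.03,20,0,0,0,0,0,-0.03,20,0,0,0,0,0,-0.03,20,0,0,0,0,0,-0.03,20,0,0,0,0,0,-0.03,20,0,0,0,0,0,-0.03,20,0,0,0,0,0,-0.03,20,0,0,0,0,0,-0.03]

```text
clock: 27.05
position: [0.5136, -0.1213, 0.1628]
ee_rot: [0.955, -0.297, -0.0, 0.001]
ft_force: [-0.7, -7.7, 7.1]
grip_width: 0.314
grasp_force: 82.9
```

```bash
python3 st.py
```

```text
27.05 [ 0.5136 -0.1213  0.1628] [-0.7208 -7.6724  7.0952] [-2.5736  0.5027  0.4086] q7 -2.0741836456977474 yaw -34.49993967732851 0.31421748035388114
tau7 -0.43382802978157997 v7 0.000271756454390468
```

Call:
step_arm:
  commands: [20,0,0,0,0,0,-0.01,20,0,0,0,0,0,-0.02,20,0,0,0,0,0,-0.03,20,0,0,0,0,0,-0.04,20,0,0,0,0,0,-0.05,20,0,0,0,0,0,-0.05,20,0,0,0,0,0,-0.05,20,0,0,0,0,0,-0.05,20,0,0,0,0,0,-0.05,20,0,0,0,0,0,-0.05]

```text
clock: 28.3
position: [0.5134, -0.1214, 0.1628]
ee_rot: [0.929, -0.371, -0.0, 0.001]
ft_force: [-1.7, -7.3, 7.9]
grip_width: 0.317
grasp_force: 82.9
```

```bash
python3 st.py; cat > hexfit.py <<'E'
import sys
from h import *
def fit(files,z=.056,rad=.0173):
    g=np.mean([cv2.cvtColor(cv2.imread(f),cv2.COLOR_BGR2GRAY).astype(np.float32) for f in files],0)
    best=[]
    n=61;l=np.linspace(-.020,.020,n);X,Y=np.meshgrid(l,l)
    for cx in np.arange(.508,.5191,.001):
      for cy in np.arange(-.1235,-.1134,.001):
        W=np.c_[(X+cx).ravel(),(Y+cy).ravel(),np.full(n*n,z),np.ones(n*n)]@P["top"].T
        m=cv2.remap(g,(W[:,0]/W[:,2]).astype(np.float32).reshape(n,n),(W[:,1]/W[:,2]).astype(np.float32).reshape(n,n),cv2.INTER_CUBIC)
        R=np.hypot(X,Y)
        for th in range(0,60,2):
            a=np.radians(th); d=np.max([X*np.cos(a+np.pi/6+k*np.pi/3)+Y*np.sin(a+np.pi/6+k*np.pi/3) for k in range(6)],0)
            i=d<.0145; o=(d>.0155)&(R<.0185)
            i2=i&(d>.010)
            best.append((abs(m[o].mean()-m[i].mean())/np.sqrt(m[o].var()+m[i].var()+4),cx,cy,th,m[i].mean(),m[o].mean()))
    best.sort(reverse=True)
    for b in best[:8]: print(np.round(b,4))
    A=np.array(best)
    print([(t,round(A[A[:,3]==t,0].max(),2)) for t in range(0,60,4)])
fit(sys.argv[1:])
E
python3 hexfit.py pics/top0.png
```

```text
28.3 [ 0.5134 -0.1214  0.1628] [-1.7013 -7.2871  7.8863] [-2.3072  0.6685 -0.3738] q7 -2.230337056961159 yaw -43.58226034839378 0.3173664566610221
tau7 0.3515465185046196 v7 0.0006671049360719087
[ 2.190900e+00  5.100000e-01 -1.205000e-01  4.000000e+01  1.103772e+02
  1.431521e+02]
[ 2.188800e+00  5.100000e-01 -1.205000e-01  3.800000e+01  1.103860e+02
  1.431277e+02]
[ 2.178000e+00  5.100000e-01 -1.205000e-01  4.200000e+01  1.103814e+02
  1.430337e+02]
[ 2.173900e+00  5.110000e-01 -1.205000e-01  4.000000e+01  1.107987e+02
  1.422445e+02]
[ 2.166100e+00  5.100000e-01 -1.205000e-01  3.600000e+01  1.104375e+02
  1.430374e+02]
[ 2.160000e+00  5.110000e-01 -1.205000e-01  4.200000e+01  1.107981e+02
  1.421668e+02]
[ 2.154900e+00  5.110000e-01 -1.205000e-01  3.800000e+01  1.108211e+02
  1.421676e+02]
[ 2.116800e+00  5.110000e-01 -1.205000e-01  3.600000e+01  1.108799e+02
  1.420074e+02]
[(0, np.float64(1.67)), (4, np.float64(1.53)), (8, np.float64(1.53)), (12, np.float64(1.5)), (16, np.float64(1.53)), (20, np.float64(1.63)), (24, np.float64(1.75)), (28, np.float64(1.89)), (32, np.float64(2.04)), (36, np.float64(2.17)), (40, np.float64(2.19)), (44, np.float64(2.11)), (48, np.float64(2.01)), (52, np.float64(1.89)), (56, np.float64(1.72))]
```

The fit puts the hex head's corners at 39° (mod 60) at the start. The 60° torque period suggests the socket has been slipping past the stop. I'll free it, lift it, move aside and look at the head.

Call:
step_arm:
  commands: [20,0,0,0,0,0,-0.02,20,0,0,0,0,0,-0.045,20,0,0,0,0,0,-0.045,20,0,0,0.01,0,0,-0.045,20,0,0,0.02,0,0,-0.045,20,0,0,0.04,0,0,-0.045,20,0,0,0.07,0,0,-0.045,20,0,0,0.1,0,0,-0.045,20,0,0,0.13,0,0,-0.045,20,0,0,0.14,0,0,-0.045]

```text
clock: 29.55
position: [0.5148, -0.1202, 0.2484]
ee_rot: [0.901, -0.435, 0.001, -0.0]
ft_force: [0.3, -0.4, -8.0]
grip_width: 0.312
grasp_force: 84.8
```

Call:
step_arm:
  commands: [20,0,0.05,0,0,0,0.06,20,0,0.12,0,0,0,0.12,20,0,0.2,0,0,0,0.17,20,0,0.27,0,0,0,0.22,20,0,0.33,0,0,0,0.28,20,0,0.36,0,0,0,0.33,20,0,0.36,0,0,0,0.38,20,0,0.36,0,0,0,0.44,20,0,0.36,0,0,0,0.49,20,0,0.36,0,0,0,0.54]

```text
clock: 30.8
position: [0.5139, 0.0957, 0.2463]
ee_rot: [0.921, 0.39, -0.0, -0.0]
ft_force: [-0.5, 0.2, -8.7]
grip_width: 0.314
grasp_force: 84.8
```

```bash
python3 st.py; python3 - <<'E'
from workcell import *
import cv2
for i in range(3): cv2.imwrite(f"pics/t9{i}.png",camera("top")[:,:,::-1])
cv2.imwrite("pics/s9.png",camera("scene")[:,:,::-1])
E
python3 hexfit.py pics/t90.png pics/t91.png pics/t92.png
```

```text
30.8 [0.5139 0.0957 0.2463] [-0.4892  0.1892 -8.7168] [-0.0503  0.0174 -0.0193] q7 -1.0932882950606557 yaw 45.961865084111544 0.31421079072636343
tau7 -2.596110552549362 v7 1.238417997656468
[ 2.252300e+00  5.110000e-01 -1.205000e-01  4.800000e+01  1.098683e+02
  1.393008e+02]
[ 2.244700e+00  5.110000e-01 -1.205000e-01  4.600000e+01  1.098989e+02
  1.392083e+02]
[ 2.209600e+00  5.110000e-01 -1.205000e-01  5.000000e+01  1.099313e+02
  1.391991e+02]
[ 2.167500e+00  5.110000e-01 -1.205000e-01  5.200000e+01  1.099911e+02
  1.390385e+02]
[ 2.136600e+00  5.110000e-01 -1.205000e-01  4.400000e+01  1.099323e+02
  1.388533e+02]
[ 2.110700e+00  5.110000e-01 -1.205000e-01  4.200000e+01  1.099476e+02
  1.388182e+02]
[ 2.056000e+00  5.100000e-01 -1.205000e-01  4.600000e+01  1.097323e+02
  1.398589e+02]
[ 2.053500e+00  5.110000e-01 -1.205000e-01  5.400000e+01  1.100854e+02
  1.386150e+02]
[(0, np.float64(1.76)), (4, np.float64(1.48)), (8, np.float64(1.42)), (12, np.float64(1.34)), (16, np.float64(1.32)), (20, np.float64(1.36)), (24, np.float64(1.42)), (28, np.float64(1.55)), (32, np.float64(1.66)), (36, np.float64(1.8)), (40, np.float64(1.99)), (44, np.float64(2.14)), (48, np.float64(2.25)), (52, np.float64(2.17)), (56, np.float64(1.9))]
```

Lifted, the head now reads 47.5°, so the bolt has turned about 51.5° (0.90 rad), close to its stop. I'll re-seat the socket, which is already aligned, and snug it gently against the stop.

Call:
step_arm:
  commands: [20,0,-0.07,0,0,0,0,20,0,-0.16,0,0,0,0,20,0,-0.25,0,0,0,0,20,0,-0.32,0,0,0,0,20,0,-0.36,0,0,0,0,20,0,-0.36,0,0,0,0,20,0,-0.36,-0.02,0,0,0,20,0,-0.36,-0.05,0,0,0,20,0,-0.36,-0.08,0,0,0,20,0,-0.36,-0.1,0,0,0]

```text
clock: 32.25
position: [0.5135, -0.1198, 0.1845]
ee_rot: [0.922, 0.388, -0.001, -0.001]
ft_force: [-0.7, 0.3, -8.0]
grip_width: 0.313
grasp_force: 84.4
```

Call:
step_arm:
  commands: [20,0,0,-0.005,0,0,0,20,0,0,-0.01,0,0,0,20,0,0,-0.015,0,0,0,20,0,0,-0.02,0,0,0,20,0,0,-0.025,0,0,0,20,0,0,-0.03,0,0,0,20,0,0,-0.035,0,0,0,20,0,0,-0.038,0,0,0,20,0,0,-0.041,0,0,0,20,0,0,-0.041,0,0,0]

```text
clock: 33.5
position: [0.5148, -0.1201, 0.1632]
ee_rot: [0.922, 0.388, 0.001, 0.0]
ft_force: [-3.1, -2.4, 4.7]
grip_width: 0.312
grasp_force: 86.3
```

```bash
python3 st.py
```

```text
33.5 [ 0.5148 -0.1201  0.1632] [-3.0666 -2.3739  4.705 ] [-1.0842  1.2744 -0.0114] q7 -0.6866510662758816 yaw 45.67610289388517 0.31215283000282257
tau7 -0.002923673964687623 v7 -0.0015385550800943036
```

Call:
step_arm:
  commands: [20,0.0015,0,0,0,0,-0.01,20,0.0015,0,0,0,0,-0.02,20,0.0015,0,0,0,0,-0.03,20,0.0015,0,0,0,0,-0.04,20,0.0015,0,0,0,0,-0.05,20,0.0015,0,0,0,0,-0.06,20,0.0015,0,0,0,0,-0.06,20,0.0015,0,0,0,0,-0.06,20,0.0015,0,0,0,0,-0.06,20,0.0015,0,0,0,0,-0.06]
  squeeze: 110

```text
clock: 34.75
position: [0.5164, -0.1197, 0.1632]
ee_rot: [0.954, 0.3, 0.002, 0.0]
ft_force: [-1.4, -1.6, 7.6]
grip_width: 0.309
grasp_force: 113.8
```

```bash
python3 st.py
```

```text
34.75 [ 0.5164 -0.1197  0.1632] [-1.4498 -1.5605  7.56  ] [ 0.3041 -0.3896  0.4577] q7 -0.8734673176733259 yaw 34.9060290671168 0.3089169924224309
tau7 -0.19760188646614552 v7 -0.06721780325600786
```

Call:
step_arm:
  commands: [20,0,0,0,0,0,-0.005,20,0,0,0,0,0,-0.01,20,0,0,0,0,0,-0.015,20,0,0,0,0,0,-0.02,20,0,0,0,0,0,-0.025,20,0,0,0,0,0,-0.025,20,0,0,0,0,0,-0.025,20,0,0,0,0,0,-0.025,20,0,0,0,0,0,-0.025,20,0,0,0,0,0,-0.025]

```text
clock: 36.0
position: [0.5164, -0.1198, 0.1632]
ee_rot: [0.965, 0.262, 0.002, 0.0]
ft_force: [0.2, -1.5, 6.1]
grip_width: 0.308
grasp_force: 113.5
```

```bash
python3 st.py
```

```text
36.0 [ 0.5164 -0.1198  0.1632] [ 0.231  -1.5394  6.0714] [-0.7346  0.598   0.1528] q7 -0.9509533533192447 yaw 30.411791811174812 0.3081211338291501
tau7 -0.27587128803133965 v7 0.07339718028240379
```

Call:
step_arm:
  commands: [20,0,0,0,0,0,-0.005,20,0,0,0,0,0,-0.01,20,0,0,0,0,0,-0.015,20,0,0,0,0,0,-0.02,20,0,0,0,0,0,-0.022,20,0,0,0,0,0,-0.022,20,0,0,0,0,0,-0.022,20,0,0,0,0,0,-0.022,20,0,0,0,0,0,-0.022,20,0,0,0,0,0,-0.022]

```text
clock: 37.25
position: [0.5164, -0.1198, 0.1632]
ee_rot: [0.973, 0.229, 0.002, 0.0]
ft_force: [-5.0, -4.9, 8.3]
grip_width: 0.312
grasp_force: 116.9
```

```bash
python3 st.py
```

```text
37.25 [ 0.5164 -0.1198  0.1632] [-5.044  -4.8955  8.3078] [-0.189   0.0374  0.5439] q7 -1.0189356017246518 yaw 26.477350111145647 0.31197766022316187
tau7 -0.5468897335231304 v7 0.02776932862230785
```

Call:
step_arm:
  commands: [20,0,0,0,0,0,-0.004,20,0,0,0,0,0,-0.008,20,0,0,0,0,0,-0.01,20,0,0,0,0,0,-0.01,20,0,0,0,0,0,-0.01,20,0,0,0,0,0,-0.01,20,0,0,0,0,0,-0.01,20,0,0,0,0,0,-0.01,20,0,0,0,0,0,-0.01,20,0,0,0,0,0,-0.01]

```text
clock: 38.5
position: [0.5165, -0.1198, 0.1632]
ee_rot: [0.977, 0.214, 0.002, 0.001]
ft_force: [-3.9, -3.5, 6.8]
grip_width: 0.309
grasp_force: 117.5
```

```bash
python3 st.py
```

```text
38.5 [ 0.5165 -0.1198  0.1632] [-3.9497 -3.4753  6.7799] [ 0.9728 -1.6104  0.6314] q7 -1.0498821774819076 yaw 24.685726740136023 0.3089101924223315
tau7 -0.6111820042133331 v7 -0.015119313488568674
```

The torque is rising above the bolt's friction (0.54, then 0.63 N m), so the bolt is against its stop. I'll back into the play and lift off.

Call:
step_arm:
  commands: [20,0,0,0,0,0,0.03,20,0,0,0,0,0,0.06,20,0,0,0,0,0,0.085,20,0,0,0,0,0,0.085,20,0,0,0.01,0,0,0.085,20,0,0,0.03,0,0,0.085,20,0,0,0.06,0,0,0.085,20,0,0,0.09,0,0,0.085,20,0,0,0.12,0,0,0.085,20,0,0,0.14,0,0,0.085]
  squeeze: 90

```text
clock: 39.75
position: [0.5154, -0.1203, 0.2474]
ee_rot: [0.94, 0.341, 0.001, 0.0]
ft_force: [-1.5, 0.1, -7.9]
grip_width: 0.311
grasp_force: 111.7
```

Call:
step_arm:
  commands: [20,0,0.05,0,0,0,0.05,20,0,0.12,0,0,0,0.11,20,0,0.2,0,0,0,0.16,20,0,0.27,0,0,0,0.22,20,0,0.33,0,0,0,0.27,20,0,0.36,0,0,0,0.33,20,0,0.36,0,0,0,0.38,20,0,0.36,0,0,0,0.44,20,0,0.36,0,0,0,0.49,20,0,0.36,0,0,0,0.54]

```text
clock: 41.0
position: [0.5149, 0.0957, 0.2461]
ee_rot: [0.363, 0.932, -0.0, -0.0]
ft_force: [-0.8, -0.2, -7.6]
grip_width: 0.31
grasp_force: 111.6
```

```bash
python3 st.py; python3 - <<'E'
from workcell import *
import cv2
for i in range(3): cv2.imwrite(f"pics/ta{i}.png",camera("top")[:,:,::-1])
cv2.imwrite("pics/sa.png",camera("scene")[:,:,::-1])
E
python3 hexfit.py pics/ta0.png pics/ta1.png pics/ta2.png
```

```text
41.0 [0.5149 0.0957 0.2461] [-0.8252 -0.182  -7.5937] [-0.0161  0.0344 -0.0005] q7 0.4896087619607459 yaw 137.40261717551294 0.3101653046001514
tau7 -2.588929161429405 v7 1.2338512567027808
[ 2.487100e+00  5.110000e-01 -1.205000e-01  4.200000e+01  1.099501e+02
  1.399014e+02]
[ 2.474900e+00  5.110000e-01 -1.205000e-01  4.400000e+01  1.099738e+02
  1.398009e+02]
[ 2.468100e+00  5.110000e-01 -1.205000e-01  4.600000e+01  1.099712e+02
  1.397830e+02]
[ 2.466200e+00  5.110000e-01 -1.205000e-01  4.800000e+01  1.099654e+02
  1.398511e+02]
[ 2.427100e+00  5.110000e-01 -1.205000e-01  4.000000e+01  1.100028e+02
  1.397646e+02]
[ 2.369000e+00  5.110000e-01 -1.205000e-01  3.800000e+01  1.100665e+02
  1.395912e+02]
[ 2.368900e+00  5.110000e-01 -1.205000e-01  5.000000e+01  1.100357e+02
  1.396061e+02]
[ 2.307800e+00  5.110000e-01 -1.205000e-01  5.200000e+01  1.100921e+02
  1.394468e+02]
[(0, np.float64(1.9)), (4, np.float64(1.67)), (8, np.float64(1.62)), (12, np.float64(1.54)), (16, np.float64(1.53)), (20, np.float64(1.6)), (24, np.float64(1.69)), (28, np.float64(1.86)), (32, np.float64(2.04)), (36, np.float64(2.24)), (40, np.float64(2.43)), (44, np.float64(2.47)), (48, np.float64(2.47)), (52, np.float64(2.31)), (56, np.float64(2.03))]
```

The head now reads about 44.5°, so the bolt has turned about 54.5° (0.95 rad) from its finger-tight position, which fits a bolt on its stop. Back to the cup.

Call:
step_arm:
  commands: [20,0.004,0.06,0,0,0,0.055,20,0.008,0.12,0,0,0,0.11,20,0.012,0.18,0,0,0,0.165,20,0.012,0.22,0,0,0,0.212,20,0.012,0.23,0,0,0,0.212,20,0.012,0.23,0,0,0,0.212,20,0.012,0.23,0,0,0,0.212,20,0.012,0.23,-0.03,0,0,0.212,20,0.012,0.23,-0.06,0,0,0.212,20,0.012,0.23,-0.06,0,0,0.212]

```text
clock: 42.45
position: [0.5212, 0.2327, 0.2073]
ee_rot: [0.042, 0.999, -0.001, -0.002]
ft_force: [-0.3, -0.3, -7.9]
grip_width: 0.311
grasp_force: 111.4
```

```bash
python3 st.py
```

```text
42.45 [0.5212 0.2327 0.2073] [-0.2911 -0.3056 -7.8547] [-0.0298  0.0206  0.0053] q7 0.820325882793619 yaw 175.2379914860289 0.31061508605240407
tau7 -0.0781705928966403 v7 0.006157856974511642
```

Call:
step_arm:
  commands: [20,0.0013,0.0015,-0.02,0,0,0,20,0.0013,0.0015,-0.04,0,0,0,20,0.0013,0.0015,-0.06,0,0,0,20,0.0013,0.0015,-0.08,0,0,0,20,0.0013,0.0015,-0.095,0,0,0,20,0.0013,0.0015,-0.105,0,0,0,20,0.0013,0.0015,-0.111,0,0,0,20,0.0013,0.0015,-0.115,0,0,0,20,0.0013,0.0015,-0.117,0,0,0,20,0.0013,0.0015,-0.117,0,0,0]

```text
clock: 43.7
position: [0.5231, 0.2347, 0.1398]
ee_rot: [0.041, 0.999, 0.0, 0.0]
ft_force: [-0.2, -0.3, -7.5]
grip_width: 0.31
grasp_force: 111.6
```

Call:
step_arm:
  commands: [20,0,0,-0.002,0,0,0,20,0,0,-0.004,0,0,0,20,0,0,-0.005,0,0,0,20,0,0,-0.006,0,0,0,20,0,0,-0.006,0,0,0,20,0,0,-0.006,0,0,0,20,0,0,-0.006,0,0,0,20,0,0,-0.006,0,0,0,20,0,0,-0.006,0,0,0,20,0,0,-0.006,0,0,0]

```text
clock: 44.95
position: [0.5238, 0.2348, 0.1373]
ee_rot: [0.041, 0.999, 0.0, 0.001]
ft_force: [-0.0, -1.5, 5.6]
grip_width: 0.309
grasp_force: 113.7
```

Seated on the cup floor (z 0.137 with upward force, as at the grasp). I'll open, then rise.

Call:
step_arm:
  commands: [48,0,0,0.001,0,0,0,48,0,0,0.001,0,0,0,48,0,0,0.001,0,0,0,48,0,0,0.001,0,0,0,48,0,0,0.001,0,0,0,48,0,0,0.02,0,0,0,48,0,0,0.05,0,0,0,48,0,0,0.1,0,0,0,48,0,0,0.16,0,0,0,48,0,0,0.2,0,0,0]

```text
clock: 46.2
position: [0.5234, 0.2352, 0.2594]
ee_rot: [0.041, 0.999, 0.001, 0.001]
ft_force: [-0.7, 0.5, -1.3]
grip_width: 0.56
grasp_force: 0.0
```

```bash
python3 st.py; python3 - <<'E'
from workcell import *
import cv2,numpy as np
from h import proj
s=camera("scene")[:,:,::-1].copy(); cv2.imwrite("pics/sb.png",s)
a=cv2.cvtColor(s,cv2.COLOR_BGR2GRAY).astype(int); b=cv2.cvtColor(cv2.imread("pics/scene0.png"),cv2.COLOR_BGR2GRAY).astype(int)
for n,(x,y,w,h) in dict(wrench_low=(390,235,30,60),bar=(395,215,30,40),sleeve_die=(255,205,25,25),tall=(315,305,25,40),hammer=(205,290,100,60),spanner=(345,330,80,35),bottle=(462,222,32,52),parallel=(208,192,28,40)).items():
    d=abs(a-b)[y:y+h,x:x+w]; print(n,(d>25).mean().round(3))
# best shift of the wrench region
t=b[235:290,393:417].astype(np.float32); R=a[225:300,383:427].astype(np.float32)
r=cv2.matchTemplate(R,t,cv2.TM_CCOEFF_NORMED); print(r.max(),np.unravel_index(r.argmax(),r.shape),"expect (10,10)")
E
```

```text
46.2 [0.5234 0.2352 0.2594] [-0.7162  0.4945 -1.2763] [ 0.0513 -0.0263 -0.0162] q7 0.833753582975519 yaw 175.28536984193263 0.5601148382475939
tau7 -0.058186850510537624 v7 0.05226113932088524
wrench_low 0.057
bar 0.127
sleeve_die 0.133
tall 0.0
hammer 0.0
spanner 0.0
bottle 0.0
parallel 0.399
0.97749615 (np.int64(10), np.int64(11)) expect (10,10)
```

```bash
python3 - <<'E'
import cv2,numpy as np
L=lambda f:cv2.cvtColor(cv2.imread(f"pics/{f}.png"),cv2.COLOR_BGR2GRAY).astype(int)
a,b=L("sb"),L("s1")
for n,(x,y,w,h) in dict(sleeve_die=(255,205,25,25),parallel=(208,192,28,40),die=(205,205,125,80),stand=(388,225,60,70)).items():
    print(n,(abs(a-b)[y:y+h,x:x+w]>25).mean().round(3))
E
```

```text
sleeve_die 0.0
parallel 0.021
die 0.004
stand 0.035
```

```bash
python3 -c "
from workcell import *
print(hand_in())"
```

```text
the job is handed in; nothing more can be done
None
```

I handed the job in at about 46 s with the bolt tightened and the wrench standing back in its cup; the bolt turned about 0.95 rad (±0.05) by camera and the last torque reading rose to 0.63 N m against about 0.35 friction, so I take it to be on its stop, but the socket seemed to slip past the stop during the first tightening, I re-seated it to finish, and nothing else on the bench appears to have moved.

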